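# Index the filter wheel of an exposure unit

## Robot

A 6-joint arm with a two-finger parallel gripper is mounted at the origin on the work surface. World frame = base frame: x ahead of the robot, y to its left, z up, the work surface at z = 0. Lengths are in mm, angles in rad, forces in N, time in s.
With the tool pointing down it reaches from about 275 to 850 mm from the base axis. Payload 19 kg.
Tool frame: the origin (TCP) lies midway between the tips of the shut fingers; the grasp point (between the pads) lies 19 mm behind it (ctrl.grip_point_offset is the distance from the TCP to the grasp point, in mm); z points along the fingers, y is the line along which they close (so a half turn about z gives the same grasp; the last joint's range is limited). The gripper opens to 85 mm and grips with 20 to 120 N. Pads are 22 mm wide; open, the fingers measure 114 mm over their backs; the gripper's body (76 mm by 85 mm) begins 54 mm behind the grasp point. The pads swing forward as they close: fully open they stand 13 mm farther back than shut.
Start: joints at [-1.249, 0.15, 1.437, -0, 1.554, -0.134], TCP at [253.075, -516.278, 231.267] pointing down, gripper open.
Joint ranges: [-2.8, 2.8], [-0.68, 2.1], [0.12, 2.68], [-1.39, 4.53], [0.16, 2.79], [-2.81, 2.81]. Speed limits (rad/s): [1.89, 1.89, 2.22, 3.01, 3.01, 3.01].

## Interface

Orientations are given as a rotation vector (axis times angle).
In Python, from workcell import ctrl, viewer gives the robot as it stands.
- The arm moves only by the shell command python3 -m crank 'ROWS'. ROWS is JSON, a list of rows, each a list of 5 numbers: the shift along the tool's x, y, z in cm, then the turn about the tool's z in degrees, then the gripper's target within -1 to 1 (shut at 1, half-way at 0, fully open at -1). In form: [[x, y, z, roll, grip], ...]. A call has 1 to 10 rows; each row shifts and turns the commanded pose from where the row before left it, along the tool's axes as they then stand; what a row does not reach is not made up. A row lasts 1/12 s, in which the tool goes at most 41.7 mm and 7.16 degrees, less where a joint would pass 70% of its speed; a pose out of reach is approached as far as the arm can. A call with a gripper value outside its range is refused whole. The fingers move at their own pace and stop on an object; the grip force is fixed at half the most. Time passes only in rows, so rows that do not move let the fingers close. It gives the time, the measured TCP pose, the force and the opening at its end, in the units of the state.
- ctrl.get_obs(): the state, without advancing time (a new reading comes with each control period).
- viewer.get_image(name): name is "side" or "top"; returns a dict with "frame" (384x512x3 uint8, red, green, blue), "z_map" (384x512 float32, mm along the optical axis (not along the pixel's ray), 0 where there is no reading), "fov_y" (degrees; the focal length in pixels is half the picture's height over the tangent of half this angle, whatever the lens; pixels are square), "cx", "cy" (the principal point, pixels), "view" (4x4, takes a point from world to camera coordinates). Camera axes: x right, y down, z forward; pixel columns grow to the right and rows downward; lengths in mm; the calibration is good to about 2 mm. A picture is of the moment at which its call begins.
- ctrl.sign_off(): hands the job in, once; it reports no verdict.
The state is a dict: "time_s": time; "joint_positions": joint angles; "joint_velocities": joint speeds; "joint_torque": joint torques, N m; "eef_pos": TCP position; "tool_rot": TCP orientation; "wrist_force": force on the tool from outside, world axes, zero at the start; "ft_torque": the same for the moment, N m; "width": finger opening in mm.
Only numpy, scipy, OpenCV 4.12 (cv2) and the standard library are available. Lean on these libraries where they do the work, as an engineer would, in place of code of your own. Each camera call takes 0.05 s, during which the arm holds its last target. There are 200 camera calls.

## Task

On the exposure unit, turn the wheel by its posts until the round filter (all the others are square) shows in the cover's window, then stand the index pin from its wooden rest in the brass bushing and ease the wheel gently to and fro until the pin drops fully home in the index ring and locks the wheel, with the whole round filter in the window. Never force the wheel or the pin, and leave the rest of the table as it is.

Things in the scene. Friction and masses are not known exactly. Their poses are not given: they have to be found in the camera images.
- unit: The fixed exposure unit: a grey base 150 x 150 x 20 mm, a black wheel lying flat on it and, over part of the wheel, an aluminium cover (top 55 mm above the table, reaching 80 mm out from the axis, 60 mm wide at most) with the window and the bushing. Origin: on the wheel's axis, at the table; z up, x from the axis through window and bushing.
- wheel: The black wheel, 204 mm across, 8 mm thick, turning endlessly either way about the unit's vertical axis; about 2 N at a post turns it and it stays where left. Origin: on the axis at the disc's upper face, 32 mm above the table; x points to the round filter. Six white filters, one round (21 mm), five square (18 mm), lie 60 degrees apart, 38 mm from the axis. Wheel and pin bear 25 N at most.
- post (a point): Middle of the top of one of the wheel's six upright round steel posts, all alike: 12 mm thick, 33 mm tall (tops 65 mm above the table), 92 mm from the axis, standing at 30, 90, 150... degrees from the wheel's x axis (this one at 30). They pass outside the cover.
- index (a point): Point on the wheel's axis level with the top of the steel index ring, 44 mm above the table. The ring, on the wheel, spans 58 to 74 mm from the axis, is 12 mm high and has six open notches 13.8 mm wide, one outside each filter. It was clamped on by hand: all its notches stand off from the filters' directions by the same unknown angle, up to 0.2 rad either way.
- filter (a point): Centre of the round filter, on its upper face.
- window (a point): Centre of the window, on the cover's upper face: an opening 24 mm (along the unit's x) by 40 mm, 38 mm from the axis. The filters are seen through it.
- bushing (a point): Centre of the mouth of the brass bushing, 66 mm from the axis: a 28 mm square block, top 70 mm above the table, with a through hole of 13.4 mm ending 47 mm above the table, just over the index ring. A pin in it rests on the ring (foot 44 mm above the table) or, with a notch below, drops 12 mm to the disc (foot at 32 mm) and locks the wheel.
- pin: The loose steel index pin, 70 g: shaft 12 mm thick and 40 mm long with a tapered foot, and above it a round head 22 mm thick and 21 mm high, 62 mm in all. Origin: centre of its foot; z towards the head. It starts upright in the rest.
- rest: Fixed wooden block 60 x 60 x 30 mm with a blind hole 22 mm deep in the middle in which the pin stands (its foot 8 mm above the table). Origin: centre of the underside.
- tin_a: Bystander, not to be disturbed: steel ink tin, 64 mm across, 50 mm tall. Origin: under its middle.
- tin_b: Bystander, not to be disturbed: white ink tin, 70 mm across, 60 mm tall. Origin: under its middle.
- jar: Bystander, not to be disturbed: glass jar, 60 mm across, 80 mm tall. Origin: under its middle.
- mug: Bystander, not to be disturbed: white mug, 80 mm across, 90 mm tall. Origin: under its middle.
- knife: Bystander, not to be disturbed: spatula, 200 mm, lying. Origin: under its middle.
- brush: Bystander, not to be disturbed: brush, 200 mm, lying. Origin: under its middle.
- phone: Bystander, not to be disturbed: phone, 148 x 72 x 9 mm. Origin: under its middle.
- brayer: Bystander, not to be disturbed: ink roller with a 100 mm black roll and a wooden handle, lying. Origin: under its middle.
Mind the look-alikes: they are no part of the job. Of the things shaped like the pin, the steel one is meant.

How it is judged:
By the outcome, as a careful person would: the job done as asked, in the order asked, and still so for the second after the job is handed in, with the robot touching nothing.
It also fails if it takes over 72 s, if anything falls off the work surface, if the arm or the gripper's body presses on something with over 40 N, if the wrist force passes 120 N, or if a joint passes its speed limit or range.

## Working session

There is one attempt and no reset: what is moved stays moved. The work goes in short steps, Python scripts to look and compute and a shell command to move; the robot and the scene stay as the last step left them, time stands still between calls to the robot, and variables do not carry over. Pictures are saved under pics/ and viewed, on a budget of 10 in all, crops included, one or two more only if the job needs it, and the job is handed in when it is done.

```bash
mkdir -p pics; cat > h.py <<'E'
import numpy as np, cv2
from workcell import ctrl, viewer
def cap(n, save=None):
    d=viewer.get_image(n); d={k:(np.array(v) if k in('frame','z_map','view') else v) for k,v in d.items()}
    d['f']=d['frame'].shape[0]/2/np.tan(np.radians(d['fov_y'])/2)
    if save: cv2.imwrite('pics/'+save,d['frame'][:,:,::-1])
    np.save('last_%s.npy'%n,d,allow_pickle=True); return d
def load(n): return np.load('last_%s.npy'%n,allow_pickle=True).item()
def cloud(d):
    z=d['z_map'];v,u=np.mgrid[:z.shape[0],:z.shape[1]]
    P=np.stack([(u-d['cx'])/d['f']*z,(v-d['cy'])/d['f']*z,z],-1)
    V=d['view'];W=(P-V[:3,3])@V[:3,:3]; W[z==0]=np.nan; return W
def px(d,p):
    c=d['view'][:3,:3]@np.array(p,float)+d['view'][:3,3]; return c[0]/c[2]*d['f']+d['cx'],c[1]/c[2]*d['f']+d['cy']
def ray(d,u,v,h):  # intersection with plane z=h
    r=np.array([(u-d['cx'])/d['f'],(v-d['cy'])/d['f'],1]); R=d['view'][:3,:3];o=-R.T@d['view'][:3,3]; w=R.T@r
    return o+w*(h-o[2])/w[2]
E
python3 - <<'E'
from h import *
for n in('top','side'):
    d=cap(n,n+'0.png'); V=d['view']; print(n,d['f'],(-V[:3,:3].T@V[:3,3]).round(),V[:3,:3].round(2).tolist())
o=ctrl.get_obs(); print(o)
a=cv2.imread('pics/top0.png');cv2.imwrite('pics/top0b.png',cv2.resize(a,(800,600),interpolation=cv2.INTER_CUBIC))
a=cv2.imread('pics/side0.png');cv2.imwrite('pics/side0b.png',cv2.resize(a,(800,600),interpolation=cv2.INTER_CUBIC))
E
```

```text
top 431.02450948916055 [ 430.  -19. 1418.] [[-0.02, -1.0, -0.01], [-0.99, 0.03, -0.12], [0.12, 0.01, -0.99]]
side 448.4641216542515 [  439. -1014.   687.] [[0.99, -0.15, -0.02], [-0.09, -0.52, -0.85], [0.12, 0.84, -0.53]]
{'time_s': 0.1, 'joint_positions': array([-1.24900397e+00,  1.50935846e-01,  1.43793111e+00, -2.73586872e-05,
        1.55379917e+00, -1.34016549e-01]), 'joint_velocities': array([-0.00042613, -0.00056738, -0.00114405,  0.00151693, -0.00083222,
        0.0015192 ]), 'joint_torque': array([ 1.18581054e-03, -7.14384556e+01, -5.71796608e+01, -2.81317407e-04,
        7.16707946e-03, -9.16177981e-06]), 'eef_pos': array([ 253.00640908, -516.10889489,  230.75376842]), 'tool_rot': array([-3.05931855e+00, -7.09560802e-01,  2.00792043e-04]), 'wrist_force': array([-0.18594373,  0.24188543, -0.82857149]), 'ft_torque': array([ 0.01969811,  0.00195328, -0.02976404]), 'width': 85.03905903555165}
```

View pics/top0b.png

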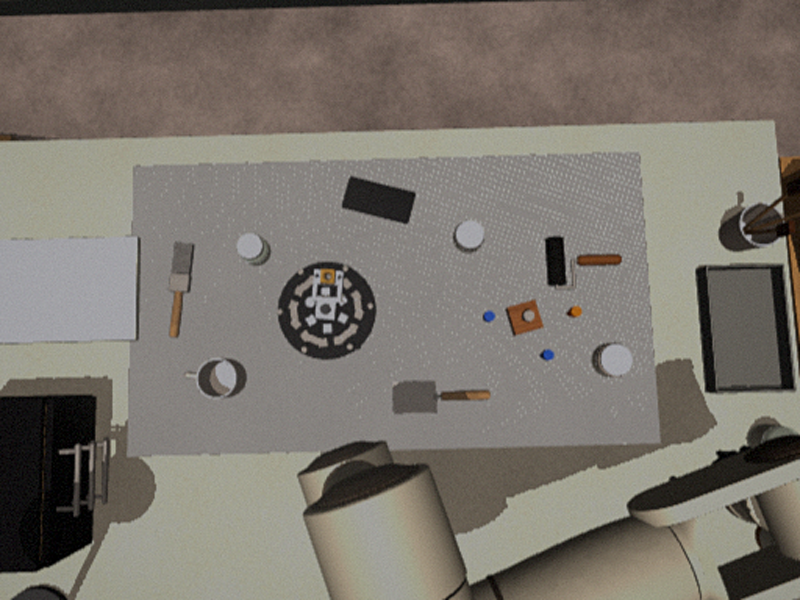

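View pics/side0b.png

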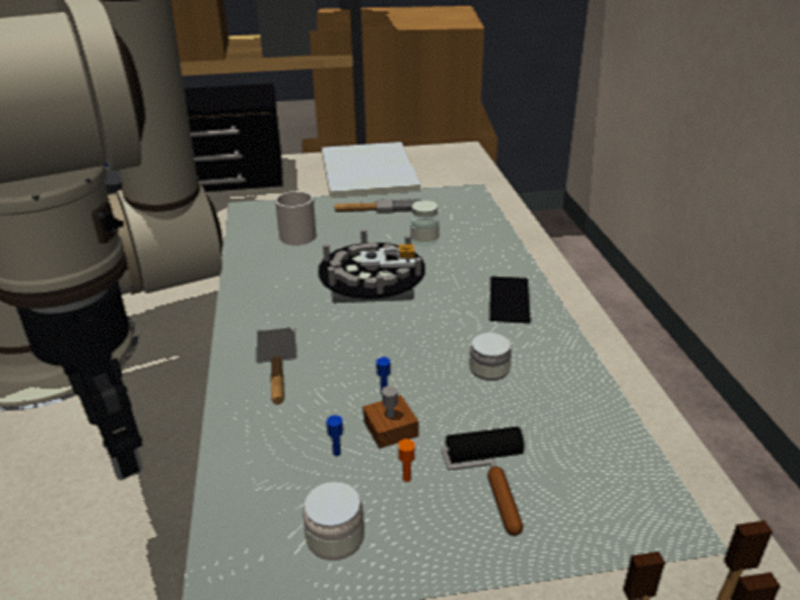

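The top view shows the unit at about (327,308) and the rest with the steel pin at (527,316). The candidates for the pin are the grey one in the wooden rest (527,316), blue ones at (489,316) and (547,355), and an orange one at (575,312). By the description it is the grey one in the rest. I'll check that in one close crop together with the wheel.

```bash
python3 - <<'E'
from h import *
d=load('top'); W=cloud(d); f=d['frame']
# crops
A=f[160:236,172:248]; B=f[170:246,300:376]
cv2.imwrite('pics/c1.png',cv2.resize(np.hstack([A,B]),(800,400),interpolation=cv2.INTER_CUBIC)[:,:,::-1])
# pin head: z~70 near the rest
def blob(u0,u1,v0,v1,z0,z1):
    P=W[v0:v1,u0:u1].reshape(-1,3); P=P[(P[:,2]>z0)&(P[:,2]<z1)]; return P
P=blob(322,352,190,216,64,76); print('pinhead',len(P),P.mean(0),P.min(0),P.max(0))
P=blob(322,352,190,216,22,38); print('rest',len(P),P.mean(0),cv2.minAreaRect(P[:,:2].astype(np.float32)))
P=blob(175,245,165,232,60,68)
print('posts/high',len(P)); 
v,u=np.nonzero((W[165:232,175:245,2]>58)&(W[165:232,175:245,2]<80)); 
m=np.zeros((67,70),np.uint8);m[v,u]=1
n,l,s,c=cv2.connectedComponentsWithStats(m)
for i in range(1,n):
    Q=W[165:232,175:245][l==i]; print(s[i,4],(c[i]+[175,165]).round(1),Q.mean(0).round(1),Q[:,2].max().round(1))
Pd=blob(175,245,165,232,28,36); (c,r)=cv2.minEnclosingCircle(Pd[:,:2].astype(np.float32)); print('disc',c,r)
E
```

```text
pinhead 38 [ 536.75793743 -280.71087334   69.45079965] [ 527.86845524 -291.07915459   64.0250584 ] [ 546.63786462 -271.17771308   75.67837561]
rest 305 [ 536.40117615 -279.20196564   29.93558513] ((537.0361938476562, -280.903076171875), (59.629825592041016, 61.84475326538086), 14.58023738861084)
posts/high 116
13 [220.5 171.2] [641.7  86.3  65. ] 70.3
12 [191.7 172.8] [639.3 178.2  64.7] 68.6
88 [209.3 176.1] [626.5 121.8  67.9] 79.3
1 [202. 173.] [638.1 145.8  61.4] 61.4
3 [202.7 177. ] [625.2 143.8  61.7] 64.2
4 [216.8 183.8] [602.7  99.5  59.6] 61.2
4 [215.8 186.5] [594.  102.8  58.7] 59.3
2 [200.  189.5] [585.6 152.9  59.3] 60.0
3 [208. 189.] [586.5 127.4  60.5] 61.6
7 [212.4 191.1] [579.4 113.5  59.2] 61.5
1 [214. 190.] [582.7 108.3  61.3] 61.3
1 [204. 191.] [580.6 140.3  59.1] 59.1
37 [208.  196.8] [561.6 127.5  61. ] 65.9
12 [236.7 194.8] [565.3  36.6  65.6] 68.6
3 [202.3 195.7] [565.7 145.7  59.9] 60.1
1 [213. 195.] [567.  111.8  59.9] 59.9
12 [178.5 198.5] [558.1 220.3  65.7] 69.3
1 [214. 197.] [560.7 108.9  58.3] 58.3
1 [203. 199.] [555.  143.6  60.4] 60.4
1 [213. 200.] [550.8 111.7  63.3] 63.3
3 [203.3 201.7] [546.7 142.8  59.2] 60.1
1 [211. 202.] [545.  118.6  58.8] 58.8
1 [206. 203.] [542.2 134.3  59.8] 59.8
12 [223.5 221. ] [483.8  79.5  65.9] 69.2
12 [194.3 222.8] [480.7 171.1  64.5] 70.8
disc (561.6365356445312, 128.89984130859375) 101.81504821777344
```

View pics/c1.png

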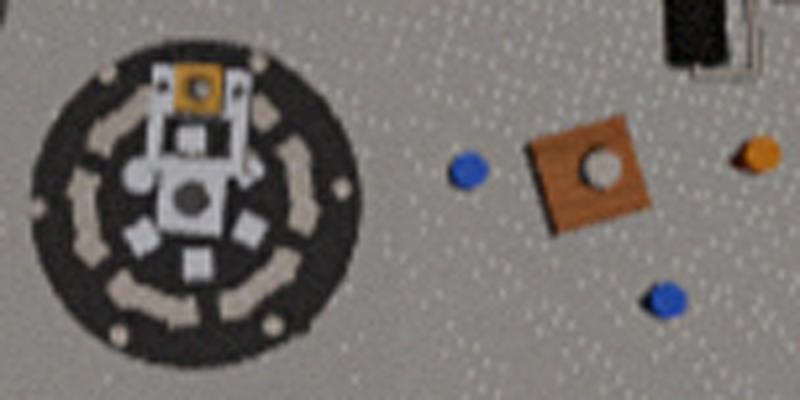

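The left crop shows the wheel: window at about (190,138), a square filter in it, the round filter at (140,178) (one place counter-clockwise of the window), bushing at (200,88) and the ring's notches. The right crop confirms the grey pin at (602,168) in the wooden rest, with blue and orange decoys around it. Next: unit direction and notch offset.

```bash
cat > wh.py <<'E'
from h import *
C=np.array([561.6,128.7])
def posts(d,W=None):
    W=cloud(d) if W is None else W
    P=W.reshape(-1,3); r=np.hypot(*(P[:,:2]-C).T); k=(r>86)&(r<98)&(P[:,2]>60)&(P[:,2]<72); P=P[k,:2]-C
    a=np.degrees(np.arctan2(P[:,1],P[:,0])); z=np.exp(6j*np.radians(a-30)).mean(); return np.degrees(np.angle(z))/6,abs(z),k.sum()
def polar(d,rs,h):
    a=np.radians(np.arange(0,360,.5)); g=cv2.cvtColor(d['frame'],cv2.COLOR_RGB2GRAY)
    o=[]
    for r in rs:
        uv=np.array([px(d,[C[0]+r*np.cos(t),C[1]+r*np.sin(t),h]) for t in a]).astype(np.float32)
        o.append(cv2.remap(g,uv[None,:,0],uv[None,:,1],cv2.INTER_LINEAR)[0])
    return np.array(o,float)
E
python3 - <<'E'
from wh import *
d=load('top');W=cloud(d)
print('posts',posts(d,W))
hsv=cv2.cvtColor(d['frame'],cv2.COLOR_RGB2HSV); m=(hsv[...,1]>120)&(hsv[...,0]>8)&(hsv[...,0]<30); m[:160]=0;m[196:]=0;m[:,:172]=0;m[:,248:]=0
v,u=np.nonzero(m); print('brass px',len(u),u.mean(),v.mean()); k=m.astype(np.uint8)
Q=W[m];Q=Q[(Q[:,2]>66)&(Q[:,2]<76)]; print('brass',Q.mean(0),np.ptp(Q,0),cv2.minAreaRect(Q[:,:2].astype(np.float32)))
b=Q[:,:2].mean(0)-C; print('phi',np.degrees(np.arctan2(b[1],b[0])),np.hypot(*b))
# cover edges: points z 48..60 within cover
P=W[165:232,175:245].reshape(-1,3);P=P[(P[:,2]>50)&(P[:,2]<60)]; r=np.hypot(*(P[:,:2]-C).T);P=P[r<84]; print('cover',cv2.minAreaRect(P[:,:2].astype(np.float32)))
p=polar(d,[62,66,70],44).mean(0)
t=np.arange(0,360,.5); 
print('ring dark angles',[(x,int(y)) for x,y in zip(t,p) if y<75])
# bystanders
for n,(u,v) in dict(jar=(253,248),tin=(470,235),mug=(222,378),tinb=(613,360)).items(): 
    print(n,W[int(v*.64),int(u*.64)].round())
R=cv2.Rodrigues(ctrl.get_obs()['tool_rot'])[0]; print(R.round(3))
E
```

```text
posts (np.float64(2.3449744887567663), np.float64(0.9791746077573954), np.int64(68))
brass px 64 209.234375 176.109375
brass [626.86031432 120.99875828  70.45086226] [26.5298528  26.2260263   9.13019046] ((626.7506713867188, 122.47215270996094), (25.780410766601562, 26.124988555908203), 88.2421646118164)
phi -6.730236235471019 65.71314746256385
cover ((568.51513671875, 123.97066497802734), (138.04653930664062, 143.32666015625), 84.93609619140625)
ring dark angles [(np.float64(0.0), 63), (np.float64(0.5), 67), (np.float64(1.0), 72), (np.float64(63.5), 74), (np.float64(64.0), 64), (np.float64(64.5), 55), (np.float64(65.0), 47), (np.float64(65.5), 42), (np.float64(66.0), 37), (np.float64(66.5), 33), (np.float64(67.0), 32), (np.float64(67.5), 31), (np.float64(68.0), 30), (np.float64(68.5), 31), (np.float64(69.0), 31), (np.float64(69.5), 33), (np.float64(70.0), 35), (np.float64(70.5), 36), (np.float64(71.0), 39), (np.float64(71.5), 42), (np.float64(72.0), 46), (np.float64(72.5), 52), (np.float64(73.0), 60), (np.float64(73.5), 70), (np.float64(123.5), 66), (np.float64(124.0), 57), (np.floa
[... 1530 characters left out ...]
01.5), 67), (np.float64(302.0), 58), (np.float64(302.5), 50), (np.float64(303.0), 44), (np.float64(303.5), 39), (np.float64(304.0), 35), (np.float64(304.5), 31), (np.float64(305.0), 31), (np.float64(305.5), 31), (np.float64(306.0), 32), (np.float64(306.5), 33), (np.float64(307.0), 33), (np.float64(307.5), 34), (np.float64(308.0), 34), (np.float64(308.5), 35), (np.float64(309.0), 37), (np.float64(309.5), 42), (np.float64(310.0), 50), (np.float64(310.5), 58), (np.float64(311.0), 67), (np.float64(359.0), 73), (np.float64(359.5), 67)]
jar [687. 273.  79.]
tin [ 707. -170.   51.]
mug [428. 351.   3.]
tinb [ 443. -445.   65.]
[[ 0.898  0.44  -0.   ]
 [ 0.44  -0.898  0.001]
 [ 0.    -0.001 -1.   ]]
```

Axis (561.6,128.7), posts all at 92 mm (checks out). Round filter at 62.3°, unit x at about -6.4° (bushing 66 mm out, matches), notches about 5° ahead of the filters. So the wheel must turn about -73.7°. I'll straddle the post at 272.3° (565,37) with half-closed fingers.

```bash
python3 -m crank '[[2.62,-1.8,0,0,0.5],[2.62,-1.8,0,0,0.5],[2.62,-1.8,0,0,0.5],[2.62,-1.8,0,0,0.5],[2.62,-1.8,0,0,0.5],[2.62,-1.8,0,0,0.5],[2.62,-1.8,0,0,0.5],[2.62,-1.8,0,0,0.5],[2.62,-1.8,0,0,0.5],[2.62,-1.8,0,0,0.5]]' && python3 -m crank '[[2.62,-1.8,0,0,0.5],[2.62,-1.8,0,0,0.5],[2.62,-1.8,0,0,0.5],[2.62,-1.8,0,0,0.5],[2.62,-1.8,0,0,0.5],[2.62,-1.8,0,0,0.5],[2.62,-1.8,0,0,0.5],[2.62,-1.8,0,0,0.5],[2.62,-1.8,0,0,0.5],[2.62,-1.8,0,0,0.5]]' && python3 -m crank '[[0,0,1,-6.62,0.5],[0,0,1,-6.62,0.5],[0,0,1,-6.62,0.5],[0,0,1,-6.62,0.5],[0,0,1,-6.62,0.5],[0,0,1,-6.62,0.5],[0,0,1,-6.62,0.5],[0,0,1,-6.62,0.5],[0,0,1,-6.62,0.5],[0,0,1,-6.62,0.5]]'
cat > pose.py <<'E'
from h import *
import sys
o=ctrl.get_obs();R=cv2.Rodrigues(o['tool_rot'])[0];p=o['eef_pos']
print('t %.2f'%o['time_s'],p.round(1),'xang %.2f'%np.degrees(np.arctan2(R[1,0],R[0,0])),'tilt',R[:2,2].round(4),'F',o['wrist_force'].round(1),'T',o['ft_torque'].round(2),'w %.1f'%o['width'],'j6 %.2f'%o['joint_positions'][5])
if len(sys.argv)>3:
    g=np.array([float(s) for s in sys.argv[1:4]]); print('tool cm to go',(R.T@(g-p)/10).round(2))
E
python3 pose.py 565.3 36.8 42
```

```text
time_s: 0.93
eef_pos: [409.5, -237.8, 231.2]
tool_rot: [-3.06, -0.71, 0.0]
wrist_force: [0.2, -0.1, -0.3]
width: 21.1
time_s: 1.77
eef_pos: [565.6, 39.3, 231.0]
tool_rot: [-3.06, -0.71, 0.001]
wrist_force: [0.6, -1.6, 0.3]
width: 21.4
time_s: 2.6
eef_pos: [564.9, 37.6, 130.5]
tool_rot: [-2.169, -2.272, 0.001]
wrist_force: [-0.3, 0.1, 0.1]
width: 21.4
t 2.60 [564.9  37.6 130.5] xang 92.64 tilt [-0.0007  0.0002] F [-0.3  0.1  0.1] T [0.03 0.02 0.05] w 21.4 j6 -0.12
tool cm to go [-0.09  0.04  8.85]
```

```bash
python3 -m crank '[[-0.05,0.02,1.5,0,0.5],[0,0,1.5,0,0.5],[0,0,1.5,0,0.5],[0,0,1.5,0,0.5],[0,0,1,0,0.5],[0,0,0.7,0,0.5],[0,0,0.6,0,0.5],[0,0,0.5,0,0.5],[0,0,0,0,0.5]]' && python3 -m crank '[[0.001,-0.16,0,1,0.5],[0.001,-0.16,0,1,0.5],[0.001,-0.16,0,1,0.5],[0.001,-0.16,0,1,0.5],[0.006,-0.32,0,2,0.5],[0.006,-0.32,0,2,0.5],[0.006,-0.32,0,2,0.5],[0.006,-0.32,0,2,0.5]]'; python3 pose.py
```

```text
time_s: 3.35
eef_pos: [565.1, 37.2, 42.7]
tool_rot: [-2.176, -2.265, 0.001]
wrist_force: [-0.2, 0.2, -0.1]
width: 21.8
time_s: 4.02
eef_pos: [546.3, 38.2, 43.7]
tool_rot: [2.403, 2.022, 0.001]
wrist_force: [2.5, -1.2, -0.3]
width: 21.6
t 4.02 [546.3  38.2  43.7] xang 80.15 tilt [ 0.0011 -0.0002] F [ 2.5 -1.2 -0.3] T [-0.29 -0.32 -0.07] w 21.6 j6 0.10
```

```bash
python3 -m crank '[[0.01,-0.417,0,2.6,0.5],[0.01,-0.417,0,2.6,0.5],[0.01,-0.417,0,2.6,0.5],[0.01,-0.417,0,2.6,0.5],[0.01,-0.417,0,2.6,0.5],[0.01,-0.417,0,2.6,0.5],[0.01,-0.417,0,2.6,0.5],[0.01,-0.417,0,2.6,0.5],[0.01,-0.417,0,2.6,0.5],[0.01,-0.417,0,2.6,0.5]]' && python3 -m crank '[[0.01,-0.417,0,2.6,0.5],[0.01,-0.417,0,2.6,0.5],[0.01,-0.417,0,2.6,0.5],[0.01,-0.417,0,2.6,0.5],[0.01,-0.417,0,2.6,0.5],[0.01,-0.417,0,2.6,0.5],[0.01,-0.417,0,2.6,0.5],[0.01,-0.417,0,2.6,0.5],[0.001,-0.16,0,1,0.5],[0,0,0,0,0.5]]'; python3 pose.py
python3 - <<'E'
from wh import *
d=cap('top'); print(posts(d)); p=ctrl.get_obs()['eef_pos'][:2]-C; print(np.hypot(*p),np.degrees(np.arctan2(p[1],p[0]))%360)
cv2.imwrite('pics/c2.png',cv2.resize(d['frame'][160:236,172:248],(500,500),interpolation=cv2.INTER_CUBIC)[:,:,::-1])
E
```

```text
time_s: 4.85
eef_pos: [508.1, 54.2, 43.7]
tool_rot: [2.797, 1.429, 0.001]
wrist_force: [0.3, -2.2, -0.0]
width: 21.0
time_s: 5.68
eef_pos: [484.1, 79.8, 43.6]
tool_rot: [-3.016, -0.879, -0.001]
wrist_force: [-0.3, 0.2, -0.2]
width: 21.4
t 5.68 [484.1  79.8  43.6] xang 32.48 tilt [0.0004 0.0001] F [-0.3  0.2 -0.2] T [ 0.04 -0.02 -0.03] w 21.4 j6 1.01
(np.float64(6.516729021691224), np.float64(0.9781711386640519), np.int64(36))
91.55473327486467 212.3344041384358
```

```bash
python3 -m crank '[[0.004,-0.3,0,1.9,0.5],[0.004,-0.3,0,1.9,0.5],[0.004,-0.3,0,1.9,0.5],[0.004,-0.3,0,1.9,0.5],[0.004,-0.3,0,1.9,0.5],[0.004,-0.3,0,1.9,0.5],[0.004,-0.3,0,1.9,0.5],[0.004,-0.3,0,1.9,0.5],[0.004,-0.3,0,1.9,0.5],[0.001,-0.1,0,0.7,0.5]]' && python3 -m crank '[[0,0.2,0,0,0.5],[0,0.2,0,0,0.5],[0,0,-1,0,0.5],[0,0,-2.5,0,0.5],[0,0,-2.5,0,0.5],[0,0,-2.5,0,0.5],[0,0,-2.5,0,0.5],[0,0,-2.5,0,0.5],[0,0,0,0,0.5]]'
cat > wchk.py <<'E'
from wh import *
import sys
d=cap('top'); print('posts',posts(d))
hsv=cv2.cvtColor(d['frame'],cv2.COLOR_RGB2HSV)
p=polar(d,[60,63,66,69,72],44).mean(0); t=np.arange(0,360,.5)
m=(t>30)&(t<330); q=np.clip(90-p,0,None)*m
lab=[]; i=0
idx=np.nonzero(q>15)[0]
for g in np.split(idx,np.nonzero(np.diff(idx)>2)[0]+1):
    if 10<len(g)<30: lab.append(round(float((t[g]*q[g]).sum()/q[g].sum()),1))
print('notches',lab)
cv2.imwrite('pics/'+sys.argv[1],cv2.resize(d['frame'][160:236,172:248],(500,500),interpolation=cv2.INTER_CUBIC)[:,:,::-1])
E
python3 wchk.py c3.png;python3 pose.py 536.8 -280.8 150
```

```text
time_s: 6.57
eef_pos: [472.9, 105.2, 43.4]
tool_rot: [3.116, 0.401, -0.0]
wrist_force: [0.1, -2.5, 1.2]
width: 20.9
time_s: 7.32
eef_pos: [475.6, 101.3, 183.9]
tool_rot: [3.115, 0.403, 0.011]
wrist_force: [1.3, 0.3, 1.0]
width: 21.7
posts (np.float64(-11.089951363825064), np.float64(0.979590804963582), np.int64(38))
notches [54.8]
t 7.37 [475.  101.2 181.4] xang 14.75 tilt [0.0047 0.0005] F [ 0.3  0.1 -1.4] T [-0.05 -0.01 -0.  ] w 21.6 j6 1.36
tool cm to go [-3.77 38.52  3.15]
```

View pics/c3.png

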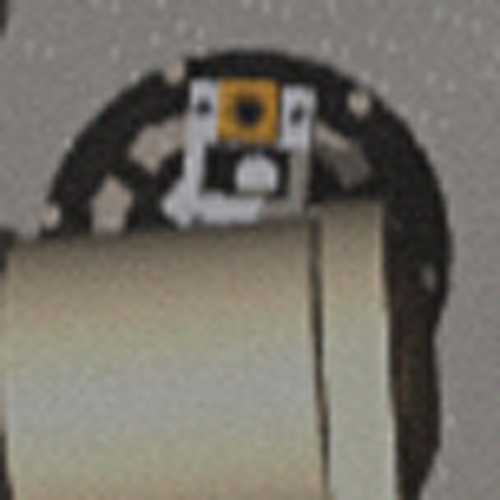

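The crop shows the whole round filter in the window at (258,172) and a dark gap below the bushing hole (248,110), so a notch is near. Next is the pin: heading to (536.9,-280.8).

```bash
python3 -m crank '[[-0.31,3.21,0,0,0],[-0.31,3.21,0,0,0],[-0.31,3.21,0,0,0],[-0.31,3.21,0,0,0],[-0.31,3.21,0,0,0],[-0.31,3.21,0,0,0],[-0.31,3.21,0,0,0],[-0.31,3.21,0,0,0],[-0.31,3.21,0,0,0],[-0.31,3.21,0,0,0]]' && python3 -m crank '[[-0.31,3.21,0.5,0,0],[-0.31,3.21,1,0,0],[0,0,2,0,0],[0,0,1,0,0],[0,0,0,0,0],[0,0,0,0,0]]'; python3 pose.py 536.9 -280.8 41
python3 - <<'E'
from wh import *
d=cap('top');print('posts',posts(d))
p=polar(d,[60,63,66,69,72],44).mean(0); t=np.arange(0,360,.5)
idx=np.nonzero(p<75)[0]; print([(t[g[0]],t[g[-1]]) for g in np.split(idx,np.nonzero(np.diff(idx)>1)[0]+1)])
# ring offset by template over visible angles, avoiding cover
hsv=cv2.cvtColor(d['frame'],cv2.COLOR_RGB2HSV); m=(hsv[...,1]>120)&(hsv[...,0]>8)&(hsv[...,0]<30); m[:160]=0;m[196:]=0;m[:,:172]=0;m[:,248:]=0
W=cloud(d);Q=W[m];Q=Q[(Q[:,2]>66)&(Q[:,2]<76)];print('brass',Q.mean(0))
u,v=np.nonzero(m)[::-1]; print('rays',ray(d,u.mean(),v.mean(),70), len(u))
cv2.imwrite('pics/c4.png',cv2.resize(np.hstack([d['frame'][160:236,172:248],d['frame'][170:246,300:376]]),(800,400),interpolation=cv2.INTER_CUBIC)[:,:,::-1])
E
```

```text
time_s: 8.2
eef_pos: [525.1, -218.7, 177.8]
tool_rot: [-3.115, -0.403, 0.001]
wrist_force: [0.2, 0.6, 0.2]
width: 42.4
time_s: 8.7
eef_pos: [535.5, -279.8, 133.1]
tool_rot: [-3.114, -0.403, 0.002]
wrist_force: [0.2, 0.1, -0.1]
width: 42.7
t 8.70 [ 535.5 -279.8  133.1] xang 14.76 tilt [-0.0011  0.0011] F [ 0.2  0.1 -0.1] T [-0.04 -0.01  0.02] w 42.7 j6 0.70
tool cm to go [0.11 0.14 9.21]
posts (np.float64(-11.199915451515894), np.float64(0.9780692894243136), np.int64(68))
[(np.float64(0.0), np.float64(1.5)), (np.float64(49.5), np.float64(60.0)), (np.float64(110.0), np.float64(119.5)), (np.float64(168.5), np.float64(179.0)), (np.float64(227.5), np.float64(238.0)), (np.float64(287.5), np.float64(298.0)), (np.float64(352.0), np.float64(359.5))]
brass [625.88767954 122.26246077  70.20221916]
rays [626.53427812 122.17333964  70.        ] 67
```

View pics/c4.png

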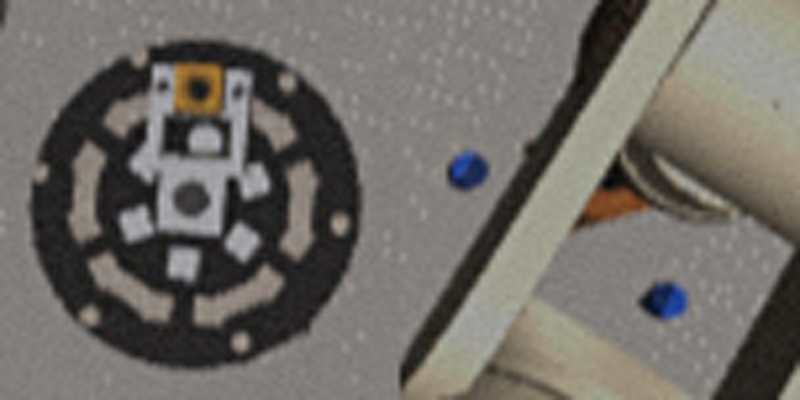

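The left crop again shows the round filter in the window at (205,138). The arm hides the pin. Notch direction is about -6.2° against about -5.8° for the bushing, so it's nearly aligned. Grasping the pin now.

```bash
python3 -m crank '[[0.06,0.07,1.5,0,0],[0.05,0.07,1.5,0,0],[0,0,1.5,0,0],[0,0,1.5,0,0],[0,0,1.2,0,0],[0,0,1,0,0],[0,0,0.6,0,0],[0,0,0.4,0,0],[0,0,0,0,0]]' && python3 pose.py 536.9 -280.8 41 && python3 -m crank '[[0,0,0,0,0.2],[0,0,0,0,0.4],[0,0,0,0,0.6],[0,0,0,0,1],[0,0,0,0,1],[0,0,0,0,1],[0,0,0,0,1]]'; python3 pose.py
```

```text
time_s: 9.5
eef_pos: [537.2, -281.6, 41.0]
tool_rot: [-3.115, -0.403, 0.001]
wrist_force: [0.3, 0.6, -0.5]
width: 42.4
t 9.50 [ 537.2 -281.6   41. ] xang 14.72 tilt [-0.0004  0.0004] F [ 0.3  0.6 -0.5] T [0.01 0.   0.01] w 42.4 j6 0.70
tool cm to go [-0.01 -0.09 -0.  ]
time_s: 10.08
eef_pos: [537.6, -282.0, 42.1]
tool_rot: [3.115, 0.402, 0.001]
wrist_force: [0.4, 0.9, 5.6]
width: 19.9
t 10.08 [ 537.6 -282.    42.1] xang 14.71 tilt [ 0.001  -0.0006] F [0.4 0.9 5.6] T [0.14 0.14 0.01] w 19.9 j6 0.70
```

Width is 19.9 against a 22 mm head (soft pads perhaps). I'll lift straight and look.

```bash
python3 -m crank '[[0,0,-0.5,0,1],[0,0,-0.8,0,1],[0,0,-1,0,1],[0,0,-1.5,0,1],[0,0,-2,0,1],[0,0,-2.5,0,1],[0,0,-2.5,0,1],[0,0,-2,0,1],[0,0,0,0,1]]'; python3 pose.py
python3 - <<'E'
from wh import *
d=cap('side');p=ctrl.get_obs()['eef_pos'];u,v=map(int,px(d,p));print(u,v)
cv2.imwrite('pics/s1.png',cv2.resize(d['frame'][v-50:v+50,u-50:u+50],(500,500),interpolation=cv2.INTER_CUBIC)[:,:,::-1])
E
```

```text
time_s: 10.83
eef_pos: [538.5, -282.6, 175.0]
tool_rot: [3.111, 0.402, 0.008]
wrist_force: [0.0, -0.4, 0.4]
width: 20.1
t 10.83 [ 538.5 -282.6  175. ] xang 14.72 tilt [ 0.0056 -0.0038] F [ 0.  -0.4  0.4] T [-0.05  0.04 -0.02] w 20.1 j6 0.70
250 210
```

View pics/s1.png

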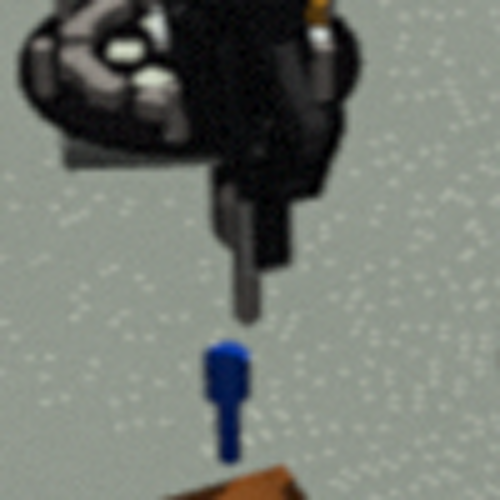

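```bash
python3 - <<'E'
from wh import *
d=load('side');W=cloud(d);p=ctrl.get_obs()['eef_pos']
hs=cv2.cvtColor(d['frame'],cv2.COLOR_RGB2HSV)
for v in range(188,230,3):
    print(v,' '.join('%4.0f,%4.0f,%3.0f|%3d'%(*(W[v,u]-[*p[:2],0]),d['frame'][v,u].mean()) for u in range(241,262,2)))
E
```

```text
188  -16,  10,222|  9  -12,  12,221| 12  -12, -23,242| 12   -8, -23,242|  7   -4, -24,242| 10   -0, -22,240| 17   -0, -48,256| 15    2, -58,262|  6    5, -63,265|  5    8, -63,264|  9   13, -57,260| 20
191   21, 336,  8| 33  -12,  11,214| 28   -8,  12,213| 14   -8, -18,232| 12   -4, -22,234| 15    5,  15,210| 18   -1, -49,251| 13    2, -58,256| 10    6, -56,254|  8   10, -51,250| 12   14, -50,249| 15
194  -16,  12,207|108  -12,   9,209| 14   -8,  11,207|  9   -8, -20,227|  8   -4, -21,227| 10   -3, -39,238| 12   -0, -47,243|  7    2, -53,246|  9    6, -52,245|  9   11, -49,242|  9   14, -48,242| 11
197  -16,  14,199|119  -12,   8,202| 27   -8,   9,201| 51   -8, -20,220| 23   -5, -24,222| 12   -3, -40,232| 11   -1, -48,237|  9    3, -49,237| 13    8, -39,230| 19   12, -38,229| 16   16, -38,228| 11
200   16, 300,  1|125  -14,  -2,202| 41  -10,  -2,202| 60   -8, -16,210| 43   -4, -16,210| 37   -3, -39,225| 13    0, -42,226|  0    4, -39,223|  8    8, -39,223| 24   66, 295, -1| 88   71, 292,  0|124
203   14, 286,  1|122  -14,   1,193| 36  -11,  -8,198| 44   -8, -15,202| 45   -4, -16,203|
[... 1027 characters left out ...]
| 65   36, 210,  1|146   41, 212, -1|156   46, 211, -0|143   51, 210, -0|142   57, 211, -2|142
221    3, 205, -1|144    8, 201,  2|147   14, 203,  0|142   -7,  -2,150| 66   -3,  -4,151| 56    1,  -3,150| 60   34, 199,  0|142   39, 200, -1|144   44, 200, -2|143   50, 200, -2|142   54, 196, -0|140
224    2, 191,  1|143    7, 189,  1|144   12, 188,  1|146   -7,  -1,141|119   -3,  -4,143| 74   27, 190, -2|119   32, 186,  0|149   37, 186, -0|148   42, 184,  0|148   47, 184, -0|148   52, 183,  0|140
227   -0, 179, -0|148    5, 178,  0|152   10, 177,  0|139   15, 175,  1|141   20, 177, -1|143   25, 172,  2|144   30, 175, -1|142   35, 173, -0|146   40, 171,  1|157   45, 170,  1|145   50, 171, -1|146
```

The pin hangs upright, foot at 141 mm as expected, with its axis a little off the TCP in x (about -1 to -3 mm). Carrying it over the bushing with the same tool angle: TCP target (627.5,121.0).

```bash
python3 pose.py 627.5 121.0 165 | tail -1; python3 -m crank '[[0,0,0,0,1],[0,0,0,0,1]]' >/dev/null; python3 pose.py 627.5 121 165
```

```text
tool cm to go [ 18.9  -36.74   0.68]
t 11.05 [ 536.9 -281.6  168.7] xang 14.71 tilt [-0.0009  0.0007] F [ 0.2 -0.1 -1.7] T [ 0.04  0.05 -0.03] w 20.1 j6 0.70
tool cm to go [ 18.99 -36.64   0.39]
```

```bash
python3 -m crank '[[0.6,-1.2,0,0,1],[1.3,-2.5,0,0,1],[1.3,-2.5,0,0,1],[1.3,-2.5,0,0,1],[1.3,-2.5,0,0,1],[1.3,-2.5,0,0,1],[1.3,-2.5,0,0,1],[1.3,-2.5,0,0,1],[1.3,-2.5,0,0,1],[1.3,-2.5,0,0,1]]' && python3 -m crank '[[1.3,-2.5,0,0,1],[1.3,-2.5,0,0,1],[1.3,-2.5,0,0,1],[1.3,-2.5,0,0,1],[1.2,-2.5,0.5,0,1],[0.2,-0.46,1.5,0,1],[0,0,1.2,0,1],[0,0,0.8,0,1],[0,0,0,0,1],[0,0,0,0,1]]'; python3 pose.py 626.9 121.2 120
python3 - <<'E'
from wh import *
d=cap('side');W=cloud(d);p=ctrl.get_obs()['eef_pos'];u,v=map(int,px(d,p));print(u,v)
cv2.imwrite('pics/s2.png',cv2.resize(d['frame'][v-30:v+50,u-40:u+40],(600,600),interpolation=cv2.INTER_CUBIC)[:,:,::-1])
r=slice(v-20,v+50);c=slice(u-30,u+30);Q=W[r,c].reshape(-1,3);I=d['frame'][r,c].reshape(-1,3)
h=cv2.cvtColor(d['frame'][r,c],cv2.COLOR_RGB2HSV).reshape(-1,3)
k=(Q[:,2]>p[2]-31)&(Q[:,2]<p[2]-6)&(np.hypot(*(Q-p)[:,:2].T)<14); S=Q[k]; print('shaft',k.sum(),S.mean(0),S.min(0),S.max(0))
b=(h[:,1]>120)&(h[:,0]>8)&(h[:,0]<30)&(abs(Q[:,2]-70)<4); B=Q[b]; print('brass',b.sum(),B.mean(0),B.min(0),B.max(0))
b=(h[:,1]>110)&(h[:,0]>8)&(h[:,0]<30); uv=np.nonzero(b.reshape(70,60)); print('brass px',uv[1].min()+c.start,uv[1].max()+c.start,uv[0].min()+r.start,uv[0].max()+r.start)
E
```

```text
time_s: 11.88
eef_pos: [595.7, -19.1, 168.6]
tool_rot: [-3.115, -0.403, 0.002]
wrist_force: [0.2, 0.3, -0.9]
width: 20.0
time_s: 12.72
eef_pos: [626.6, 120.0, 128.9]
tool_rot: [-3.116, -0.401, 0.002]
wrist_force: [0.2, -0.7, 0.2]
width: 20.3
t 12.72 [626.6 120.  128.9] xang 14.66 tilt [-0.0012 -0.0001] F [ 0.2 -0.7  0.2] T [0.05 0.02 0.09] w 20.3 j6 1.38
tool cm to go [ 0.06 -0.11  0.89]
260 140
shaft 29 [620.0188835  117.30572286 111.08316199] [615.79371515 111.5909487  101.17373193] [625.06452283 122.20358491 123.37786014]
brass 36 [625.38305362 120.69299688  68.69510636] [611.90036529 108.5254881   66.25150654] [636.8767804  136.62116463  72.72915504]
brass px 230 268 130 174
```

View pics/s2.png

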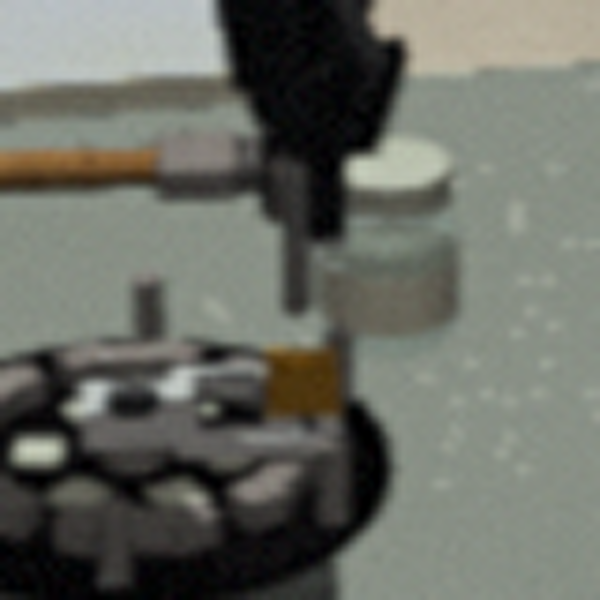

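The picture shows the pin foot at (295,310), standing left of the brass block's centre (block spans 265–343). I'll measure it sub-pixel.

```bash
python3 - <<'E'
from wh import *
d=load('side');g=d['frame'].astype(float);W=cloud(d)
for v in range(132,160,2): print(v,'grey',g[v,250:274].mean(1).astype(int).tolist(),'z',W[v,254:264,2].round().tolist()[::2], W[v,254:264,1].round().tolist()[::2])
sat=cv2.cvtColor(d['frame'],cv2.COLOR_RGB2HSV)[...,1]
for v in range(154,168,2): print(v,sat[v,250:272].tolist())
for y,z in((122,102),(122,110),(108,70),(136,70),(122,70)): print(y,z,[ (x,np.round(px(d,[x,y,z]),1).tolist()) for x in (613,627,641)])
E
```

```text
132 grey [95, 76, 63, 60, 50, 38, 49, 58, 53, 55, 41, 19, 2, 5, 1, 57, 143, 185, 192, 188, 188, 186, 184, 185] z [151.0, 157.0, 164.0, 163.0, 165.0] [131.0, 119.0, 102.0, 102.0, 97.0]
134 grey [50, 43, 34, 37, 30, 24, 34, 46, 47, 53, 43, 21, 13, 10, 11, 43, 108, 154, 171, 174, 176, 177, 178, 178] z [144.0, 152.0, 159.0, 158.0, 158.0] [134.0, 115.0, 100.0, 101.0, 101.0]
136 grey [91, 105, 122, 122, 92, 42, 31, 42, 47, 54, 42, 24, 7, 11, 5, 24, 59, 78, 76, 81, 81, 90, 87, 85] z [136.0, 146.0, 150.0, 150.0, 153.0] [136.0, 115.0, 107.0, 105.0, 98.0]
138 grey [135, 138, 142, 132, 112, 70, 41, 43, 44, 52, 41, 22, 14, 6, 5, 32, 75, 95, 98, 99, 95, 93, 90, 93] z [132.0, 140.0, 145.0, 145.0, 147.0] [133.0, 115.0, 103.0, 102.0, 97.0]
140 grey [138, 135, 137, 137, 141, 138, 126, 97, 54, 48, 41, 20, 7, 6, 8, 40, 95, 118, 119, 116, 109, 109, 107, 107] z [-0.0, 2.0, 137.0, 139.0, 140.0] [390.0, 383.0, 107.0, 101.0, 98.0]
142 grey [137, 137, 137, 140, 139, 142, 137, 104, 60, 53, 61, 66, 70, 68, 71, 84, 109, 123, 125, 128, 129, 131, 129, 127] z [-1.0, -3.0, 130.0, 133.0, 132.0] [376.0, 378.0, 108.0,
[... 1877 characters left out ...]
 15, 20, 24, 21, 18]
162 [10, 6, 10, 11, 9, 119, 211, 204, 210, 207, 211, 207, 205, 203, 188, 94, 18, 14, 17, 16, 18, 20]
164 [0, 21, 0, 9, 42, 128, 165, 187, 204, 180, 208, 191, 187, 183, 174, 139, 85, 106, 16, 14, 22, 17]
166 [6, 6, 16, 17, 15, 22, 14, 13, 22, 15, 4, 5, 13, 21, 19, 21, 12, 255, 96, 10, 18, 23]
122 102 [(613, [255.7, 148.9]), (627, [260.5, 148.5]), (641, [265.3, 148.1])]
122 110 [(613, [255.7, 146.4]), (627, [260.5, 146.0]), (641, [265.3, 145.6])]
108 70 [(613, [256.6, 161.1]), (627, [261.4, 160.7]), (641, [266.2, 160.2])]
136 70 [(613, [255.1, 156.6]), (627, [259.8, 156.2]), (641, [264.5, 155.8])]
122 70 [(613, [255.9, 158.8]), (627, [260.6, 158.4]), (641, [265.4, 158.0])]
```

```bash
python3 - <<'E'
from wh import *
d=load('top');s=load('side')
a=cv2.imread('pics/top0.png');b=cv2.imread('pics/side0.png')
for n,im,D in(('top',a,d),('side',b,s)):
    u,v=np.round(px(D,[536.8,-280.8,70])).astype(int); print(n,u,v)
    h=cv2.cvtColor(im,cv2.COLOR_BGR2HSV)
    print('sat\n',h[v-8:v+14 if n=='side' else v+9,u-9:u+10,1]); print('val\n',h[v-8:v+14 if n=='side' else v+9,u-9:u+10,2])
E
```

```text
top 338 201
sat
 [[ 12  17   6  13  37  45  59  67 127 134 174 195 178 158  13   4   6  15
   15]
 [ 12  38  40  65 119 149 165 173 177 180 172 178 188 168  46  10  15  11
    2]
 [ 73 120 139 166 176 184 185 177 181 167 178 175 192 176 105  12   6  11
   10]
 [176 169 183 165 174 171 170 177 174 168 177 189 179 177 145  15   7  12
   12]
 [188 171 179 179 173 170 180 181 183 176 187 181 184 189 167  53  12   9
   13]
 [169 182 177 171 171 178 171 153  93  64  95 151 171 175 186 100  12  11
    5]
 [169 169 173 171 174 174 124  30  39  34  39  63 117 167 183 134  15   8
   10]
 [164 168 171 166 179 163  40  23  28  29  25  25  53 163 194 162  48  11
    4]
 [169 165 186 166 182 109  18  32  33  25  31  27  21 153 185 180  95  16
   11]
 [163 162 169 170 186  58  15  29  29  31  29  25  21 151 182 180 132   8
    8]
 [176 163 180 175 159  50  19  29  33  23  21  28  58 155 177 188 163  31
   13]
 [165 167 173 169 182 150  61  25  24  19  26  63 127 178 173 181 176  82
   17]
 [173 169 164 177 180 175 158 101  55  47  73 122 173 179 182 181 182 125
   12]
 [169 174 175 175 167 169 173 
[... 4566 characters left out ...]
  54  60  60  57  53  52  76 106 117 121 123
  130]
 [141 137 130  96  56  49  56  59  60  61  59  52  51  72 103 115 120 121
  129]
 [130 129 124 102  63  52  56  63  60  60  57  47  51  76 102 113 117 121
  125]
 [127 127 120 101  70  53  54  58  60  58  60  55  55  81 105 111 118 116
  119]
 [129 126 127 108  82  67  59  60  60  60  55  61  76 101 113 111 111 118
  116]
 [125 126 128 122 109  90  67  61  61  61  63  82 108 119 116 118 113 112
  117]
 [121 129 131 128 119 100  66  58  58  58  63 100 117 124 121 117 113 111
  111]
 [117 123 129 130 122  94  65  50  59  58  60  70  81  99 109 113 116 110
  113]
 [115 121 124 129 114  86  54  52  55  59  52  54  59  68  76  94 104 110
  109]]
```

```bash
python3 - <<'E'
from wh import *
d=load('top');s=load('side')
print(ray(d,338.2,201.25,70)[:2], ray(d,209.0,175.85,70)[:2])
def atY(u,v,y):
    R=s['view'][:3,:3];o=-R.T@s['view'][:3,3];w=R.T@np.array([(u-s['cx'])/s['f'],(v-s['cy'])/s['f'],1]);return o+w*(y-o[1])/w[1]
print('pin head side',atY(249.0,256,-281),px(s,[536.8,-280.8,62]))
print('shaft now',atY(259.0,148,122),'brass',atY(260.05,161,108),atY(260.05,161,108)[0]+1.5)
E
python3 pose.py
```

```text
[ 536.41295072 -281.05478967] [627.12190043 122.68553442]
pin head side [ 533.5867384  -281.           54.70323133] (np.float64(250.40837286856043), np.float64(253.14399699284928))
shaft now [622.53513732 122.         104.14279517] brass [622.99755736 108.          69.26964752] 624.4975573588055
t 12.77 [627.  120.  129.7] xang 14.66 tilt [0.0001 0.    ] F [-0.9 -0.3 -0.4] T [0.   0.03 0.  ] w 20.3 j6 1.38
```

Both cameras say about +1.2 mm in x and +1.7 mm in y from here (the two views agree to about 1 mm). Correct, then lower to just above the mouth.

```bash
python3 pose.py 628.2 121.7 106|tail -1; python3 -m crank '[[0.08,-0.065,0,0,1],[0.08,-0.065,0.5,0,1],[0,0,0.5,0,1],[0,0,0.5,0,1],[0,0,0.5,0,1],[0,0,0.2,0,1],[0,0,0,0,1],[0,0,0,0,1]]'>/dev/null; python3 pose.py 628.2 121.7 106
```

```text
tool cm to go [ 0.16 -0.13  2.37]
t 13.43 [628.1 122.5 107.2] xang 14.72 tilt [-0.0003  0.0001] F [0.3 0.2 0.6] T [-0.  0. -0.] w 20.0 j6 1.39
tool cm to go [-0.01  0.08  0.12]
```

```bash
python3 -m crank '[[0,0.04,0.2,0,1],[0,0,0.1,0,1],[0,0,0.1,0,1],[0,0,0.1,0,1],[0,0,0,0,1]]'>/dev/null; python3 pose.py; python3 -m crank '[[0,0,0.1,0,1],[0,0,0.1,0,1],[0,0,0,0,1]]'>/dev/null; python3 pose.py
```

```text
t 13.85 [628.1 122.1 102.1] xang 14.72 tilt [-0.0003  0.0001] F [ 0.3  0.  -1.1] T [-0. -0. -0.] w 19.9 j6 1.39
t 14.10 [628.2 122.1 100.1] xang 14.71 tilt [-0.0003  0.0001] F [ 0.2 -0.1 -1. ] T [-0.   -0.01 -0.03] w 20.0 j6 1.39
```

```bash
for i in 1 2; do python3 -m crank '[[0,0,0.1,0,1],[0,0,0.1,0,1],[0,0,0,0,1]]'>/dev/null; python3 pose.py; done
```

```text
t 14.35 [628.2 122.1  98.1] xang 14.71 tilt [-0.0003  0.0001] F [-1.  -0.2 -0.7] T [0.01 0.04 0.  ] w 20.1 j6 1.39
t 14.60 [628.2 122.1  96.1] xang 14.72 tilt [-0.0003  0.0001] F [ 0.9 -1.  -0.8] T [-0.01  0.04 -0.  ] w 19.9 j6 1.39
```

```bash
for i in 1 2 3; do python3 -m crank '[[0,0,0.1,0,1],[0,0,0.1,0,1],[0,0,0.1,0,1],[0,0,0.1,0,1],[0,0,0,0,1]]'>/dev/null; python3 pose.py; done
```

```text
t 15.02 [628.1 122.   92. ] xang 14.71 tilt [-0.0004  0.0001] F [-0.4 -0.3 -0.3] T [ 0.01 -0.01  0.04] w 20.3 j6 1.39
t 15.43 [628.2 122.1  88.1] xang 14.71 tilt [-0.0003  0.0001] F [-0.6  0.7 -1.2] T [ 0.02  0.04 -0.01] w 20.3 j6 1.39
t 15.85 [628.1 122.1  84. ] xang 14.71 tilt [-0.0004  0.0001] F [ 0.6 -0.7 -0.8] T [ 0.03 -0.01 -0.01] w 20.2 j6 1.39
```

```bash
python3 -m crank '[[0,0,0.1,0,1],[0,0,0.1,0,1],[0,0,0.1,0,1],[0,0,0.1,0,1],[0,0,0,0,1]]'>/dev/null; python3 pose.py
python3 - <<'E'
from wh import *
d=cap('side');p=ctrl.get_obs()['eef_pos'];u,v=map(int,px(d,p))
cv2.imwrite('pics/s3.png',cv2.resize(d['frame'][v-40:v+40,u-40:u+40],(600,600),interpolation=cv2.INTER_CUBIC)[:,:,::-1])
E
```

```text
t 16.27 [628.2 122.1  80.1] xang 14.72 tilt [-0.0003  0.0001] F [-0.1  0.9 -1. ] T [ 0.14 -0.01 -0.07] w 20.4 j6 1.39
```

View pics/s3.png

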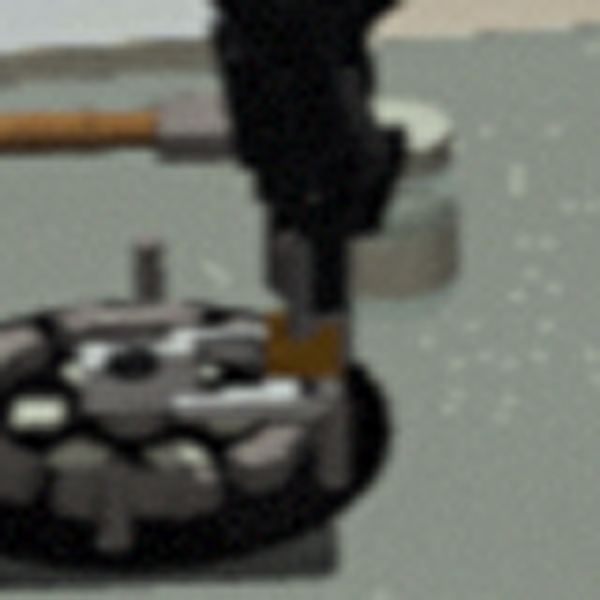

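The side crop shows the shaft entering the brass bushing's mouth at (300,330). Releasing and backing off upward.

```bash
python3 -m crank '[[0,0,0,0,0.4],[0,0,0,0,0.2],[0,0,0,0,0],[0,0,0,0,0],[0,0,-1,0,0],[0,0,-2,0,0],[0,0,-3,0,0],[0,0,-3,0,0],[0,0,-2,0,0]]'>/dev/null; python3 pose.py 475.6 101.3 165
python3 - <<'E'
from wh import *
d=cap('side');W=cloud(d);b=np.array([627.3,122.2]);r=np.hypot(W[...,0]-b[0],W[...,1]-b[1]);k=(r<16)&(W[...,2]>74)&(W[...,2]<125)
v,u=np.nonzero(k);print(k.sum(),u.min(),u.max(),v.min(),v.max());P=W[k];print(P.mean(0),'zmax',np.sort(P[:,2])[-8:].round(1),'zmin',P[:,2].min())
print('expected top v for 106/94',px(d,[*b,106]),px(d,[*b,94]))
cv2.imwrite('pics/s4.png',cv2.resize(d['frame'][110:190,220:300],(600,600),interpolation=cv2.INTER_CUBIC)[:,:,::-1])
E
```

```text
t 17.07 [628.6 122.1 194.3] xang 14.72 tilt [0.003  0.0003] F [ 0.9 -0.9  0.5] T [-0.01  0.02 -0.03] w 42.6 j6 1.39
tool cm to go [-15.34  -1.88   2.88]
58 256 262 150 158
[622.02678155 119.1564555   86.97694886] zmax [93.7 93.7 93.7 94.1 94.5 94.8 95.2 95.2] zmin 74.99849327274781
expected top v for 106/94 (np.float64(260.62487295667796), np.float64(147.25124240732524)) (np.float64(260.6499369774757), np.float64(150.98807416844068))
```

View pics/s4.png

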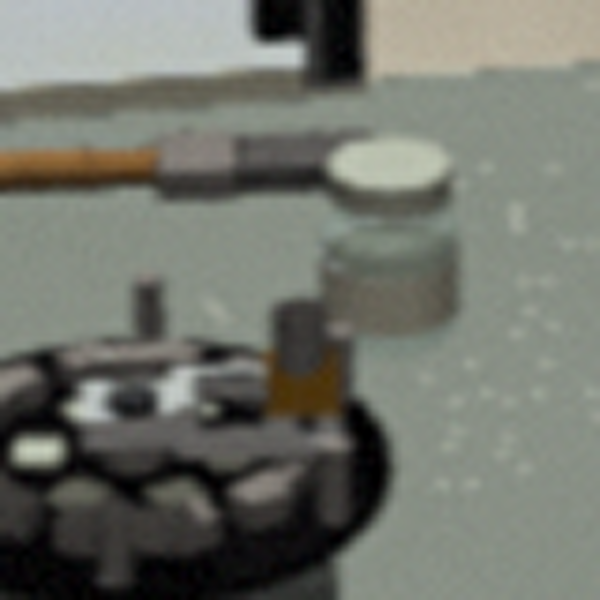

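Picture: pin head at (300,335) sits low on the bushing. Top is about 94 mm, which means it dropped straight home. I'll move the arm aside and verify from the top.

```bash
python3 -m crank '[[0,3,0,0,0],[0,3,0,0,0],[0,3,0,0,0],[0,3,0,0,0],[0,3,0,0,0],[0,3,0,0,0],[0,3,0,0,0],[0,3,0,0,0],[0,1,0,0,0],[0,0,0,0,0]]'>/dev/null; python3 pose.py
python3 - <<'E'
from wh import *
zs=[];zb=[]
for i in range(4):
    d=cap('top');W=cloud(d); u,v=px(d,[627.3,122.2,94]); u,v=int(round(u)),int(round(v))
    zs.append(np.median(W[v-2:v+2,u-2:u+3,2])); 
    T=W[int(px(d,[627.3,122.2,94])[1])-2:,:]
    s=cap('side');Ws=cloud(s);r=np.hypot(Ws[...,0]-627.3,Ws[...,1]-122.2);a,b=px(s,[625,122,94]);zb.append(np.sort(Ws[145:160,255:264][r[145:160,255:264]<14][:,2])[-6:].mean())
print('head top z',np.round(zs,1),np.round(zb,1))
D=W[...,2];r=np.hypot(W[...,0]-C[0],W[...,1]-C[1]);print('disc z',np.nanmedian(D[(r>76)&(r<84)&(D<50)]),'posts top',np.nanmedian(D[(r>89)&(r<95)&(D>55)]))
print('posts',posts(d))
p=polar(d,[60,63,66,69,72],44).mean(0); t=np.arange(0,360,.5)
idx=np.nonzero(p<75)[0]; print([(t[g[0]]+t[g[-1]])/2 for g in np.split(idx,np.nonzero(np.diff(idx)>1)[0]+1)])
cv2.imwrite('pics/c5.png',cv2.resize(d['frame'][160:236,172:248],(600,600),interpolation=cv2.INTER_CUBIC)[:,:,::-1])
E
```

```text
t 17.95 [ 691.9 -122.3  190.2] xang 14.56 tilt [-0.0003 -0.0002] F [-0.4  0.9 -0.8] T [-0.08 -0.04 -0.01] w 42.7 j6 1.03
head top z [94.4 94.6 94.4 95.2] [94.6 94.1 93.9 94.9]
disc z 32.43383620729766 posts top 65.37238843100579
posts (np.float64(-11.239295192476211), np.float64(0.9776935521744269), np.int64(67))
[np.float64(55.0), np.float64(114.75), np.float64(174.0), np.float64(232.75), np.float64(292.75), np.float64(349.25)]
```

View pics/c5.png

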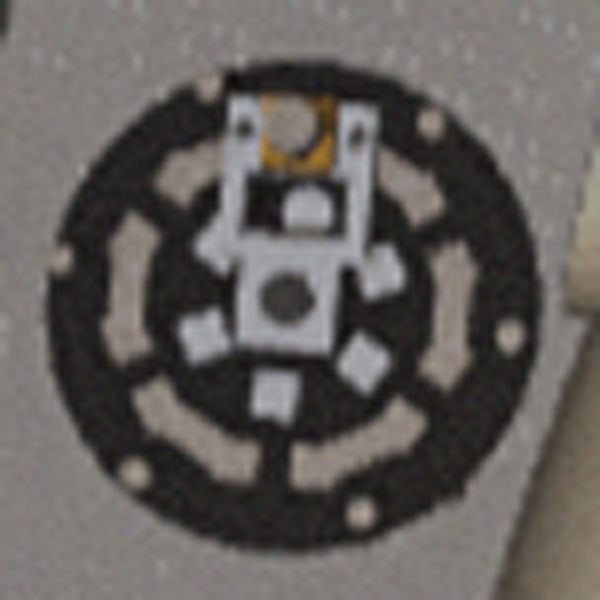

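The top view shows the round filter whole in the window (centre at about (308,208), window 248–345) and the pin head over the bushing at (295,125). Head top is 94.5 mm against 94 when home (106 if resting on the ring), with the disc reading 32.4. The pin is home and the wheel hasn't moved, so pushing it further is unnecessary. Handing in.

```bash
python3 -c "
from h import *
print(ctrl.sign_off())"
```

```text
the job is handed in; nothing more can be done
None
```

I turned the wheel about 73.5° by one post until the round filter showed in the window, with readings at the wrist of about 3 N at most. I then took the steel pin from its wooden rest and stood it in the brass bushing. It dropped home as soon as I let go, because a notch was already under the hole.

**Last checks**
- **Pin:** the head top measured about 94.5 mm in both cameras. It should be 94 mm when fully home and 106 mm when resting on the ring.
- **Wheel:** it stayed at -11.2° before and after the pin dropped, and the round filter shows whole in the window.
- **Arm and clock:** the arm was clear of everything, and the robot's clock read about 18 s at the last reading.

**Not done or not in agreement**
- I did no easing to and fro, since the pin was already down. I also did not test the lock by pushing the wheel, so that it would not be forced.
- The side camera put the pin 1–2 mm further from the bushing in x than the top camera did. I moved to a point between the two, and the pin went in with no more force than sensor noise.
- The gripper read about 20 mm on the 22 mm pin head.
- I did not re-measure the other things on the table. The arm was kept well above or clear of them.

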